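Open the label printer for a new roll

TASK

The dispensary's label printer has run out of labels: open it for the new roll. Press the green release tab on its front right corner down so that the cover springs up, push the cover back until it stands fully open, then push the green roll guide inside by its upright thumb tab, away from the left wall of the bay as far as it goes, so that a roll can be dropped in. Only press and push with the fingers: nothing is to be picked up, and the printer, the label roll, the amber vial and the tablet box stay where they are.

Things in the scene. Friction and masses are not known exactly. Their poses are not given: they have to be found in the camera images.
- printer: Label printer, off-white, loose on rubber feet, 1.8 kg, 167 x 124 x 98 mm closed. Origin: centre of its underside; x to its rear, y to its left, z up. In this frame, mm: front deck x -85 to -36, 58 high; behind it walls 72 high round the roll bay (x -14 to 66, y -44 to 44, floor z 12). A 7 mm steel pin at x 52, y -53 stands 11 above the right wall once the cover is off it.
- tab_pad (a point): Centre of the upper face of the green release tab, a ribbed key 24 mm (x) by 30 mm (y) at x -69, y -44 in the printer's frame (its front right corner), 66 mm above the counter at rest, 8 mm above the deck; moves with it. Behind it a dark hook (x -51 to -38, y -52 to -36 mm) rises to 74 mm and holds the cover's tongue.
- tab (a joint): Release tab, m: 0 at rest, 0.006 fully pressed, straight down against a spring (about 2.5 N to start, 5.5 N fully down). It draws the dark hook forward off the cover, which is freed at about 0.0035. The spring returns it.
- lid_lip (a point): Middle of the cover's lower front edge, 66 mm above the counter when closed, at x -36, y 0 in the printer's frame; moves with the cover. The edge is 3 mm thick and 124 mm wide (y -62 to 62); the cover is hollow behind it. A dark tongue 14 mm wide sticks out 6 mm in front of the edge at y -44 mm.
- lid_hinge (a point): Middle of the cover's hinge line, which runs along the printer's y axis at x 80, z 74 mm in the printer's frame; fixed to the printer. The cover's front edge lies 116 mm in front of it when closed.
- lid (a joint): Cover angle, rad: 0 closed and latched, about 0.4 where its spring leaves it once freed (front edge about 45 mm up), 1.85 fully open, leaning back on its stop. The cover (0.11 kg) sinks back when let go below about 1.3 and slowly falls open by itself above about 1.45.
- guide_tab (a point): Centre of the pushing face of the roll guide's upright green thumb tab, the face towards the printer's left (+y): 22 mm long in x, z 70 to 88 mm above the counter, so its top is 16 mm above the walls. The tab is 6 mm thick and lies on the -y side of this point. Hidden under the cover until that is open.
- guide (a joint): Roll guide, m: 0 is 8 mm from the bay's left wall, it grows as the guide slides to the printer's right (-y), 0.044 is its stop. It needs about 1.5 N and stays where it is left.
- label_roll: New roll of white labels lying flat, 62 mm across, 28 mm high; origin at the centre of its underside. Bystander.
- amber_vial: Amber vial with white cap, 46 mm across, 81 mm high; origin at the centre of its underside. Bystander.
- tablet_box: Small white and yellow carton of tablets, 45 x 60 x 50 mm; origin at the centre of its underside. Bystander.
Not all that is in view belongs to the job. There is more than one size of the printer; the job needs the larger.

How it is judged:
By the outcome, as a careful person would: the job done as asked, in the order asked, and still so for the second after the job is handed in, with the robot touching nothing.
It also fails if it takes over 51 s, if anything falls off the work surface, if the arm or the gripper's body presses on something with over 40 N, if the wrist force passes 120 N, or if a joint passes its speed limit or range.

ROBOT

A 6-joint arm with a two-finger parallel gripper is mounted at the origin on a cart in front of the work surface, level with it; the furniture and walls round the work are solid. World frame = base frame: x ahead of the robot, y to its left, z up, the work surface at z = 0. Lengths are in m, angles in rad, forces in N, time in s.
With the tool pointing down it reaches from about 0.325 to 0.775 m from the base axis. Payload 5.5 kg.
Tool frame: the origin (TCP) lies on the centre line of the jaws, within the pads' length; the fingertips stand 22 mm ahead of it and the grasp point (between the pads) lies 3 mm ahead of it; z points along the fingers, y is the line along which they close (so a half turn about z gives the same grasp; the last joint's range is limited). The gripper opens to 88 mm and grips with 3 to 60 N. Pads are 20 mm wide; open, the fingers measure 115 mm over their backs; the gripper's body (75 mm by 178 mm) begins 61 mm behind the grasp point.
Start: joints at [1.198, 0.091, 1.231, -0, 1.82, -0.057], TCP at [0.186, 0.57, 0.215] pointing down, gripper open.
Joint ranges: [-2.87, 2.87], [-0.86, 2.18], [0.17, 2.46], [-1.51, 4.65], [0.06, 2.69], [-2.65, 2.65]. Speed limits (rad/s): [2.57, 2.57, 3.01, 3.14, 3.14, 3.14].

INTERFACE

Orientations are given as a rotation vector (axis times angle).
In Python, from rig import bot gives the robot as it stands.
- The arm moves only by the tool apply_moves, never from a script. Its argument "increments" is a list of rows, each a list of 5 numbers: the opening in per cent of the stroke, from 0 (shut) to 100 (fully open), then the shift along the tool's x, y, z in mm, then the turn about the tool's z in rad. In form: [[fingers, x, y, z, twist], ...]. A call has 1 to 12 rows; each row is the pose to reach, as a shift and turn from the pose commanded when the call began, along the tool's axes at that moment; what a row does not reach only later rows make up. A row lasts 1/10 s, in which the tool goes at most 50 mm and 8.59 degrees, less where a joint would pass 70% of its speed; a pose out of reach is approached as far as the arm can. A call with a gripper value outside its range is refused whole. The fingers move at their own pace and stop on an object; "grip_force" is the grip in N (left out, the last holds). Time passes only in rows, so rows that repeat a pose let the fingers close. It gives the time, the measured TCP pose, the force, the opening and the grip force at its end, in the units of the state.
- bot.get_obs(): the state, without advancing time (a new reading comes with each control period).
- bot.snapshot(name): name is "side" or "top"; returns a dict with "img" (480x640x3 uint8, red, green, blue), "mtx" (3x3 intrinsics, pixels), "cam_to_world" (4x4, takes a point from camera to world coordinates). Camera axes: x right, y up, looking along -z (the intrinsics and any distortion apply to the point x, -y, -z); pixel columns grow to the right and rows downward; lengths in m; the calibration is good to about 2 mm. A picture is of the moment at which its call begins. There is no depth.
- bot.job_done(): hands the job in; it is judged then, once.
The state is a dict: "time_s": time; "q": joint angles; "dq": joint speeds; "joint_efforts": joint torques, N m; "ee_pos": TCP position; "tcp_rot": TCP orientation; "force": force on the tool from outside, world axes, zero at the start; "torque": the same for the moment, N m; "opening": opening from 0.0 (shut) to 1.0 (fully open); "finger_force": force on a finger pad.
Only numpy, scipy, OpenCV 4.12 (cv2) and the standard library are available. Lean on these libraries where they do the work, as an engineer would, in place of code of your own. Each camera call takes 0.05 s, during which the arm holds its last target. There are 200 camera calls.

## Working session

There is one attempt and no reset: what is moved stays moved. The work goes in short steps, Python scripts to look and compute and a tool call to move; the robot and the scene stay as the last step left them, time stands still between calls to the robot, and variables do not carry over. Pictures are saved under pics/ and viewed, at most 10 in all, crops included, and the job is handed in when it is done.

Besides the shell and the picture viewer there is one more tool, called after "Call:" as a command line: name --pt "numbers of a row" for each row, then --argument value for the rest. apply_moves: Moves the arm, as the interface text tells. Its arguments: {"type":"object","properties":{"increments":{"type":"array","items":{"type":"array","items":{"type":"number"}}},"grip_force":{"type":"number"}},"required":["increments"]}

```bash
mkdir -p pics; cat > h.py <<'E'
import numpy as np, cv2
from rig import bot
def snap(n,f=None):
    s=bot.snapshot(n)
    if f: cv2.imwrite('pics/'+f,s['img'][:,:,::-1])
    return s
def ray(s,u,v):
    K=s['mtx'];T=s['cam_to_world']
    d=np.array([(u-K[0,2])/K[0,0],-(v-K[1,2])/K[1,1],-1.])
    return T[:3,3],T[:3,:3]@d
def onz(s,u,v,z):
    o,d=ray(s,u,v);return o+d*(z-o[2])/d[2]
def proj(s,p):
    T=s['cam_to_world'];c=T[:3,:3].T@(np.array(p)-T[:3,3]);K=s['mtx']
    return K[0,0]*c[0]/-c[2]+K[0,2],K[1,1]*c[1]/c[2]+K[1,2]
E
python3 - <<'E'
from h import *
a=snap('top','t0.png');b=snap('side','s0.png')
for s in(a,b):print(np.round(s['mtx'],1).tolist(),np.round(s['cam_to_world'],3).tolist(),[k for k in s])
o=bot.get_obs();print(o['time_s'],o['ee_pos'],o['tcp_rot'],o['force'])
E
```

```text
[[460.7, 0.0, 317.9], [0.0, 460.7, 242.2], [0.0, 0.0, 1.0]] [[-0.013, 0.994, -0.112, 0.393], [-0.996, -0.003, 0.092, 0.101], [0.091, 0.113, 0.989, 1.083], [0.0, 0.0, 0.0, 1.0]] ['img', 'mtx', 'cam_to_world']
[[566.5, 0.0, 327.8], [0.0, 566.5, 239.0], [0.0, 0.0, 1.0]] [[-1.0, 0.017, 0.02, 0.554], [0.008, -0.536, 0.844, 0.986], [0.025, 0.844, 0.535, 0.718], [0.0, 0.0, 0.0, 1.0]] ['img', 'mtx', 'cam_to_world']
0.1 [0.18623375 0.57005968 0.21361663] [-4.93914158e-01 -3.10213602e+00  2.73725712e-03] [-0.54863144 -0.47157609 -0.18720712]
```

View pics/t0.png

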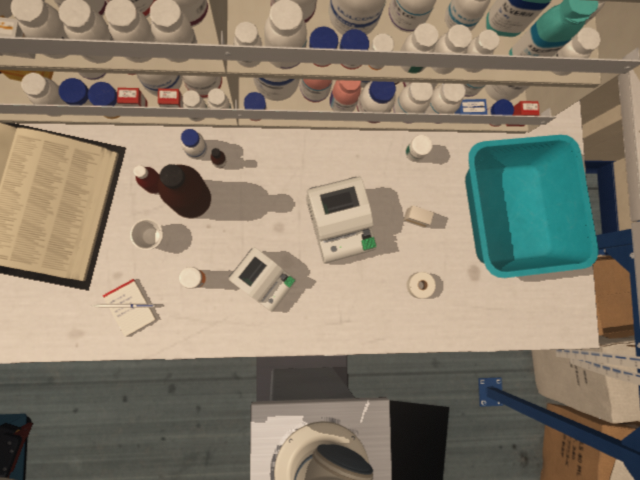

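View pics/s0.png

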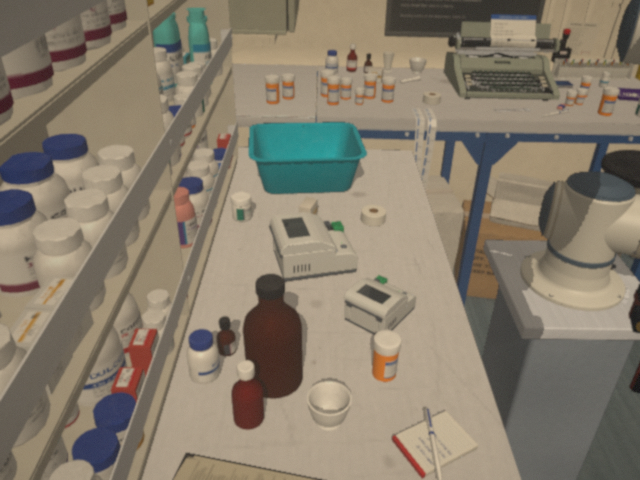

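The larger printer is at top-view (343,218) with its green tab at (369,242). The smaller one is at (263,278), tab at (289,282). The larger fits the 167 x 124 mm description. I'll confirm it in a crop and measure both.

```bash
python3 - <<'E'
from h import *
a=snap('top');b=snap('side')
for n,s in(('t',a),('s',b)):
    h=cv2.cvtColor(s['img'],cv2.COLOR_RGB2HSV)
    m=cv2.inRange(h,(45,110,50),(78,255,255))
    k,l,st,c=cv2.connectedComponentsWithStats(m)
    for i in range(1,k):
        if 20<st[i,4]<600: print(n,st[i],c[i].round(1),onz(s,*c[i],.066).round(4))
c=a['img'][165:275,290:390];c=cv2.resize(c,None,fx=5,fy=5,interpolation=cv2.INTER_CUBIC)
cv2.imwrite('pics/c1.png',c[:,:,::-1])
E
```

```text
t [363 238  12  11 103] [368.3 242.9] [ 0.5062 -0.1066  0.066 ]
t [285 277   9   9  47] [288.9 280.9] [0.4227 0.0725 0.066 ]
s [333 223  10   7  51] [337.3 225.8] [ 0.5074 -0.0982  0.066 ]
```

View pics/c1.png

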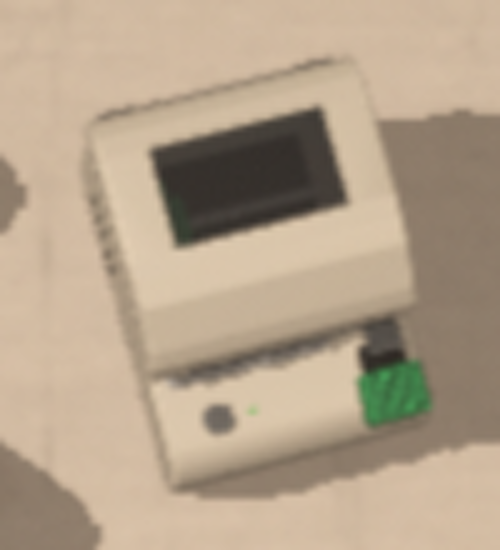

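The crop confirms the larger printer: cover with its display, dark hook at crop (382,345), green tab at (395,393), i.e. pixel (369,243). The front edge runs from (172,488) to about (430,425).

```bash
python3 - <<'E'
from h import *
a=snap('top')
P=lambda u,v,z:onz(a,290+(u-2)/5,165+(v-2)/5,z)
def yaw(p,q): d=q-p; return np.degrees(np.arctan2(-d[1],-d[0])) , np.linalg.norm(d)
for n,p,q in (('lip',P(150,375,.066),P(412,302,.08)),('deck',P(172,488,.05),P(430,425,.05)),('tabfront',P(368,425,.066),P(430,408,.066)),('rear',P(95,122,.09),P(352,62,.09)),('tab',P(361,376,.066),P(424,362,.066)),('lcdb',P(180,246,.098),P(346,203,.098)),('lcdt',P(152,150,.098),P(322,108,.098))):
    d=q-p; print(n,p.round(4),q.round(4),'yaw',np.degrees(np.arctan2(d[0],-d[1])).round(1),np.linalg.norm(d).round(4))
print(P(395,393,.066))
E
```

```text
lip [0.5139 0.0035 0.066 ] [ 0.5448 -0.1132  0.08  ] yaw 14.8 0.1215
deck [ 0.4645 -0.0073  0.05  ] [ 0.4925 -0.1264  0.05  ] yaw 13.3 0.1223
tabfront [ 0.4911 -0.0946  0.066 ] [ 0.4987 -0.1231  0.066 ] yaw 14.9 0.0295
rear [0.6234 0.0286 0.09  ] [ 0.6516 -0.0867  0.09  ] yaw 13.7 0.1187
tab [ 0.5133 -0.0919  0.066 ] [ 0.5196 -0.1209  0.066 ] yaw 12.3 0.0297
lcdb [ 0.5667 -0.0073  0.098 ] [ 0.5861 -0.081   0.098 ] yaw 14.7 0.0762
lcdt [0.6092 0.0043 0.098 ] [ 0.6286 -0.0713  0.098 ] yaw 14.4 0.0781
[ 0.5055076  -0.10727645  0.066     ]
```

Call:
apply_moves --pt "0 -43 -45 0 -0.05" --pt "0 -86 -90 0 -0.1" --pt "0 -129 -136 0 -0.15" --pt "0 -171 -181 0 -0.2" --pt "0 -214 -227 0 -0.25" --pt "0 -257 -272 0 -0.3" --pt "0 -300 -318 0 -0.35" --pt "0 -342 -363 0 -0.4" --pt "0 -385 -408 0 -0.45" --pt "0 -428 -454 0 -0.5" --pt "0 -471 -499 0 -0.56" --pt "0 -514 -544 0 -0.56" --grip_force 20

```text
time_s: 1.45
ee_pos: [0.4427, 0.0256, 0.2149]
tcp_rot: [-0.385, 3.117, 0.0]
force: [0.7, 0.5, 0.8]
opening: 0.004
finger_force: 0.0
```

```bash
cat >> h.py <<'E'
from scipy.spatial.transform import Rotation as Ro
def delta(p):
    o=bot.get_obs();return (Ro.from_rotvec(o['tcp_rot']).as_matrix().T@(np.array(p)-o['ee_pos'])*1000).round(1)
TAB=np.array([.5055,-.107]);Y=np.radians(14.);RP=np.array([[np.cos(Y),-np.sin(Y)],[np.sin(Y),np.cos(Y)]])
def pw(x,y,z,tab=TAB): # printer mm -> world
    return np.r_[tab+RP@(np.array([x+69,y+44])/1000),z/1000]
def pp(p,tab=TAB): return np.r_[RP.T@(np.array(p[:2])-tab)*1000+[-69,-44],p[2]*1000]
E
python3 - <<'E'
from h import *
o=bot.get_obs();print(o['time_s'],o['ee_pos'],o['force'],o['opening'],pp(o['ee_pos']).round(1))
M=Ro.from_rotvec(o['tcp_rot']).as_matrix();print(np.degrees(np.arctan2(M[1,1],M[0,1])))
print(delta(pw(-70,-44,102)))
a=snap('top','t1.png');b=snap('side')
for z in(.15,.25,.35):print(z,onz(a,350,113,z).round(3),onz(a,350,65,z).round(3))
cv2.imwrite('pics/s1.png',cv2.resize(b['img'][150:310,220:420],None,fx=4,fy=3.75)[:,:,::-1][:600])
E
```

```text
1.45 [0.4427129  0.02559716 0.21486716] [0.69167816 0.49185926 0.7586675 ] 0.0038623567882213254 [-97.8  99.8 214.9]
104.07690755090009
[ -27.5 -143.9  112.9]
0.15 [ 0.775 -0.057  0.15 ] [ 0.883 -0.059  0.15 ]
0.25 [ 0.734 -0.04   0.25 ] [ 0.83  -0.042  0.25 ]
0.35 [ 0.693 -0.023  0.35 ] [ 0.778 -0.025  0.35 ]
```

View pics/s1.png

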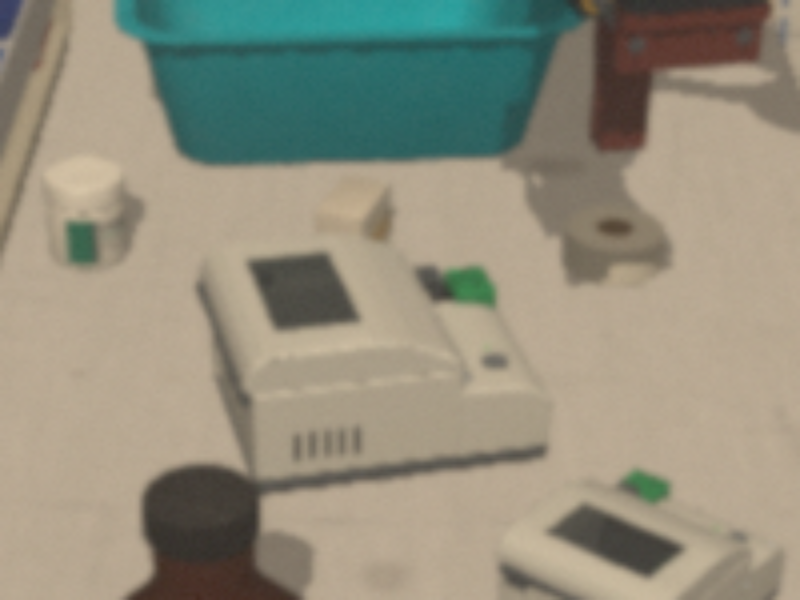

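The side crop shows the larger printer's tab at crop (470,287) with the gripper upper right at (630,100). I let the arm settle with one hold row.

Call:
apply_moves --pt "0 0 0 0 0" --pt "0 0 0 0 0" --pt "0 0 0 0 0"

```text
time_s: 1.85
ee_pos: [0.442, 0.0291, 0.2149]
tcp_rot: [-0.386, 3.117, 0.0]
force: [-0.0, 0.9, -0.2]
opening: 0.01
finger_force: 0.0
```

```bash
python3 - <<'E'
from h import *
print(delta(pw(-70,-44,102)), bot.get_obs()['ee_pos'])
E
```

```text
[ -27.3 -147.5  112.8] [0.44200742 0.02909058 0.2148545 ]
```

Call:
apply_moves --pt "0 -9 -48 10 0" --pt "0 -18 -96 30 0" --pt "0 -27 -130 60 0" --pt "0 -27 -147 90 0" --pt "0 -27 -147 100 0" --pt "0 -27 -147 100 0" --pt "0 -27 -147 100 0"

```text
time_s: 2.55
ee_pos: [0.5045, -0.1069, 0.1163]
tcp_rot: [-0.386, 3.116, -0.001]
force: [0.1, -0.1, 0.6]
opening: 0.002
finger_force: 0.0
```

```bash
python3 - <<'E'
from h import *
o=bot.get_obs();print(pp(o['ee_pos']).round(1),o['force'])
a=snap('top');b=snap('side')
c=np.hstack([cv2.resize(a['img'][195:270,320:395],(400,400),interpolation=3),cv2.resize(b['img'][190:250,300:360],(400,400),interpolation=3)])
cv2.imwrite('pics/c2.png',c[:,:,::-1])
tip=o['ee_pos']-[0,0,.022];print(proj(a,tip),proj(b,tip))
E
```

```text
[-69.9 -43.7 116.3] [ 0.10006379 -0.14434272  0.63461806]
(np.float64(371.0246415801868), np.float64(242.22645662618856)) (np.float64(338.9410486453069), np.float64(212.84728188756242))
```

View pics/c2.png

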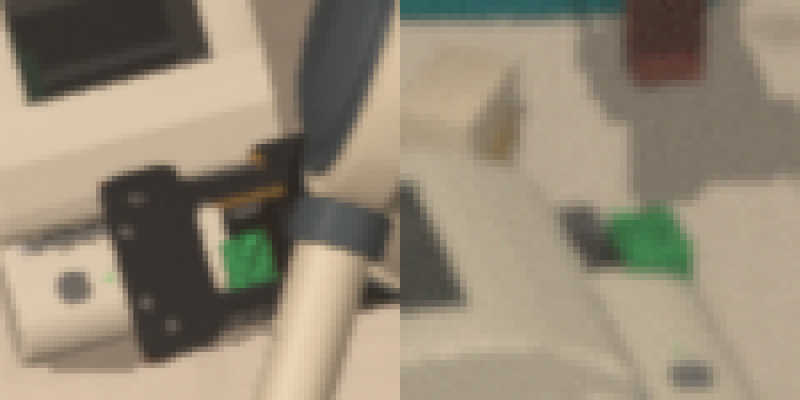

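Left half (top view): tab visible through the gripper frame at crop (250,262). Right half (side view): finger bottom at crop (665,80), i.e. pixel (340,202), about 11 px higher than predicted. I check that discrepancy before pressing.

```bash
python3 - <<'E'
from h import *
o=bot.get_obs();b=snap('side');a=snap('top')
p=np.array([.4427,.0256,.2149-.022])
print('s1 tip pred',proj(b,p),'seen ~375,190')
e=o['ee_pos'];print(o['q'],o['tcp_rot'])
for dz in(-.022,-.012,0,.01,.06): print(dz,np.round(proj(b,e+[0,0,dz]),1),np.round(proj(a,e+[0,0,dz]),1))
print('tab pred side',proj(b,pw(-69,-44,66)))
cv2.imwrite('pics/s2.png',cv2.resize(b['img'][130:260,280:440],(800,600),interpolation=3)[:,:,::-1])
E
```

```text
s1 tip pred (np.float64(374.41999942937593), np.float64(203.1276065467838)) seen ~375,190
[-2.75467933e-01 -1.36445754e-01  1.62714854e+00  1.76177779e-04
  1.64714502e+00 -2.09245596e+00] [-3.85330344e-01  3.11432491e+00 -2.02638682e-03]
-0.022 [338.7 212.4] [371.3 242. ]
-0.012 [338.9 208.5] [372.2 241.5]
0 [339.1 203.7] [373.4 240.8]
0.01 [339.3 199.7] [374.4 240.3]
0.06 [340.1 179.2] [379.6 237.4]
tab pred side (np.float64(338.051175804071), np.float64(223.7573202778033))
```

View pics/s2.png

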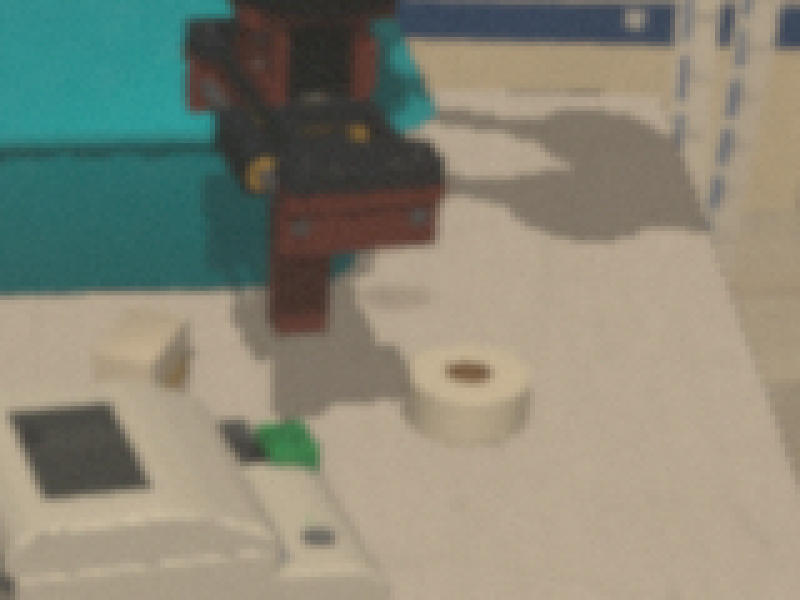

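```bash
python3 - <<'E'
from h import *
a=snap('top','t2.png');b=snap('side')
def tri(u,v):
    o1,d1=ray(a,*u);o2,d2=ray(b,*v)
    s=np.linalg.lstsq(np.c_[d1,-d2],o2-o1,rcond=None)[0]
    p,q=o1+s[0]*d1,o2+s[1]*d2;return ((p+q)/2).round(3),np.linalg.norm(p-q).round(4)
print('plate',tri((344,245),(347,162.5)))
print('vial? tab',tri((368.8,243),(337.3,225.8)))
e=bot.get_obs()['ee_pos']
for y in (-89,0,89):
  for x in(-37,37):
    p=e+np.r_[RP@np.array([x,y])/1000,.062]; print(x,y,np.round(proj(a,p),0),np.round(proj(b,p),0))
print('roll',tri((423,285),(373.5,211)))
c=cv2.resize(a['img'][175:295,310:470],(800,600),interpolation=3);cv2.imwrite('pics/t3.png',c[:,:,::-1])
E
```

```text
plate (array([ 0.489, -0.024,  0.253]), np.float64(0.015))
vial? tab (array([ 0.507, -0.109,  0.059]), np.float64(0.0002))
-37 -89 [427. 244.] [345. 160.]
37 -89 [417. 210.] [314. 163.]
-37 0 [385. 255.] [357. 177.]
37 0 [375. 220.] [324. 180.]
-37 89 [343. 266.] [370. 196.]
37 89 [333. 230.] [334. 200.]
roll (array([ 0.412, -0.243,  0.024]), np.float64(0.0013))
```

View pics/t3.png

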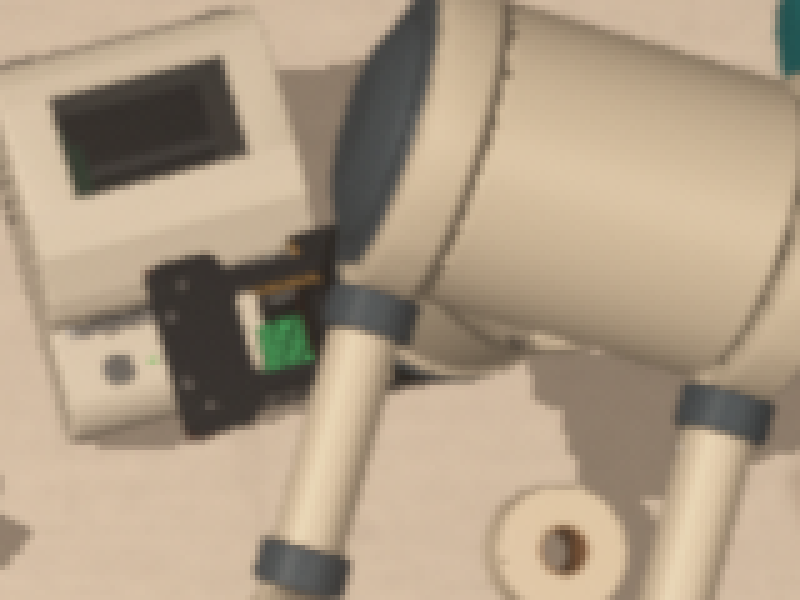

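Tab at crop (285,340) is visible through the gripper's frame, and the body's left end is at (190,345), as predicted. Only the height seen in the side view disagrees, so I'll descend in small steps and watch the force.

Call:
apply_moves --pt "0 0 0 8 0" --pt "0 0 0 16 0" --pt "0 0 0 22 0" --pt "0 0 0 24 0" --pt "0 0 0 25 0" --pt "0 0 0 25 0"

```text
time_s: 3.45
ee_pos: [0.504, -0.1085, 0.0895]
tcp_rot: [0.382, -3.118, -0.0]
force: [0.0, 0.4, -0.2]
opening: 0.001
finger_force: 0.0
```

```bash
python3 - <<'E'
from h import *
o=bot.get_obs();print(pp(o['ee_pos']).round(1),o['force'].round(2))
a=snap('top');b=snap('side')
h=cv2.cvtColor(b['img'],cv2.COLOR_RGB2HSV);c=b['img'][180:232,325:355].astype(int)
red=(c[...,0]-c[...,1]>25)&(c[...,0]<150)
for r,row in enumerate(red):
    if row.any(): x=np.where(row)[0];print(180+r,325+x.min(),325+x.max(),end='; ')
for s in(a,b):
    m=cv2.inRange(cv2.cvtColor(s['img'],cv2.COLOR_RGB2HSV),(45,110,50),(78,255,255))[200:260,320:390]
    y,x=np.where(m);print('green',len(x),x.min()+320,x.max()+320,y.min()+200,y.max()+200)
E
```

```text
[-70.8 -45.1  89.5] [ 0.03  0.44 -0.15]
184 351 354; 185 337 354; 186 337 354; 187 336 354; 188 337 354; 189 337 354; 190 336 354; 191 336 354; 192 336 354; 193 336 354; 194 336 354; 195 335 354; 196 335 345; 197 337 337; 208 341 342; 209 336 344; 210 335 344; 211 336 344; 212 336 338; green 51 362 368 239 249
green 58 333 342 222 229
```

Call:
apply_moves --pt "0 0 0 2 0" --pt "0 0 0 4 0" --pt "0 0 0 6 0" --pt "0 0 0 6 0"

```text
time_s: 3.95
ee_pos: [0.5038, -0.1084, 0.0832]
tcp_rot: [0.383, -3.118, -0.0]
force: [-1.0, 0.0, -0.2]
opening: 0.007
finger_force: 0.0
```

```bash
cat >> h.py <<'E'
def stat():
    o=bot.get_obs();print(o['time_s'],pp(o['ee_pos']).round(1),o['force'].round(2))
    for n in('top','side'):
        s=bot.snapshot(n)
        m=cv2.inRange(cv2.cvtColor(s['img'],cv2.COLOR_RGB2HSV),(45,110,50),(78,255,255))[200:260,320:390]
        y,x=np.where(m);print('green',len(x),x.min()+320,x.max()+320,y.min()+200,y.max()+200)
    c=s['img'][180:240,325:355].astype(int)
    red=(c[...,0]-c[...,1]>25)&(c[...,0]<150);r=np.where(red.sum(1)>5)[0]+180;print('finger bottom row',r.max(),proj(s,o['ee_pos']-[0,0,.022]))
    return s
E
python3 -c "
from h import *
stat()"
```

```text
3.95 [-71.  -44.9  83.2] [-0.97  0.01 -0.22]
green 39 362 367 240 249
green 59 333 342 222 229
finger bottom row 214 (np.float64(338.7045304755122), np.float64(225.298351586245))
```

Call:
apply_moves --pt "0 0 0 3 0" --pt "0 0 0 6 0" --pt "0 0 0 9 0" --pt "0 0 0 12 0" --pt "0 0 0 14 0" --pt "0 0 0 14 0"

```text
time_s: 4.65
ee_pos: [0.5038, -0.1083, 0.0691]
tcp_rot: [0.383, -3.118, -0.0]
force: [-0.6, 0.2, 0.5]
opening: 0.003
finger_force: 0.0
```

```bash
python3 -c "
from h import *
b=stat()
cv2.imwrite('pics/s4.png',cv2.resize(b['img'][150:260,290:430],(764,600),interpolation=3)[:,:,::-1])"
```

```text
4.65 [-70.9 -44.9  69.1] [-0.64  0.22  0.48]
green 23 363 366 240 248
green 59 332 342 222 229
finger bottom row 219 (np.float64(338.486008433105), np.float64(230.60824089377203))
```

View pics/s4.png

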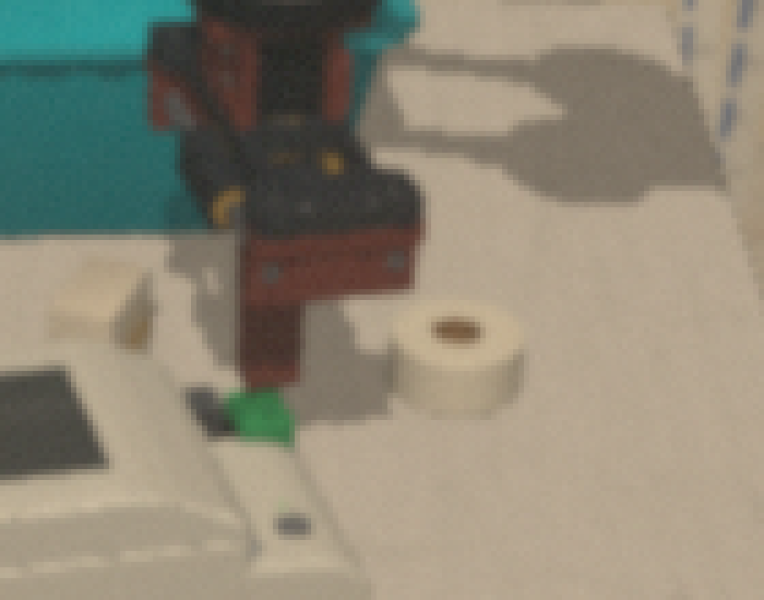

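The side crop shows the finger bottom at (270,385), just above or behind the tab at (262,415), with no contact yet. I keep feeling downward.

Call:
apply_moves --pt "0 0 0 2 0" --pt "0 0 0 4 0" --pt "0 0 0 6 0" --pt "0 0 0 8 0" --pt "0 0 0 10 0" --pt "0 0 0 10 0"

```text
time_s: 5.35
ee_pos: [0.5038, -0.1084, 0.0591]
tcp_rot: [0.383, -3.118, -0.0]
force: [0.1, 0.1, 0.2]
opening: 0.004
finger_force: 0.0
```

```bash
python3 -c "
from h import *
b=stat()"
```

```text
5.35 [-71.  -44.9  59.1] [0.13 0.12 0.25]
green 17 362 365 240 248
green 35 333 342 225 229
finger bottom row 223 (np.float64(338.3378039312733), np.float64(234.34293058547323))
```

The side view now shows the finger covering the far part of the tab, so it really is above it. The true tip is about 35 mm higher than reported, and I continue by feel.

Call:
apply_moves --pt "0 0 0 2 0" --pt "0 0 0 4 0" --pt "0 0 0 5 0" --pt "0 0 0 6 0" --pt "0 0 0 6 0"

```text
time_s: 5.95
ee_pos: [0.5043, -0.1086, 0.0539]
tcp_rot: [-0.382, 3.118, -0.001]
force: [-0.6, -0.7, 4.7]
opening: 0.006
finger_force: 2.2
```

```bash
python3 -c "
from h import *
b=stat()"
```

```text
5.95 [-70.6 -45.3  53.9] [-0.56 -0.69  4.75]
green 12 363 365 241 248
green 17 334 342 228 229
finger bottom row 224 (np.float64(338.05769642520676), np.float64(236.21487621705458))
```

Contact at 4.7 N, so true tip z ≈ reported TCP z + 8 mm. Press a touch further.

Call:
apply_moves --pt "0 0 0 1.5 0" --pt "0 0 0 1.5 0" --pt "0 0 0 1.5 0"

```text
time_s: 6.35
ee_pos: [0.5043, -0.1086, 0.0524]
tcp_rot: [-0.383, 3.118, -0.001]
force: [-0.7, -0.0, 5.2]
opening: 0.006
finger_force: 2.6
```

```bash
python3 -c "
from h import *
b=stat()
cv2.imwrite('pics/s5.png',cv2.resize(b['img'][150:290,250:430],(771,600),interpolation=3)[:,:,::-1])"
```

```text
6.35 [-70.6 -45.2  52.4] [-0.72 -0.05  5.25]
green 11 363 364 241 248
green 7 338 342 228 229
finger bottom row 225 (np.float64(338.0349099465953), np.float64(236.80499592076347))
```

View pics/s5.png

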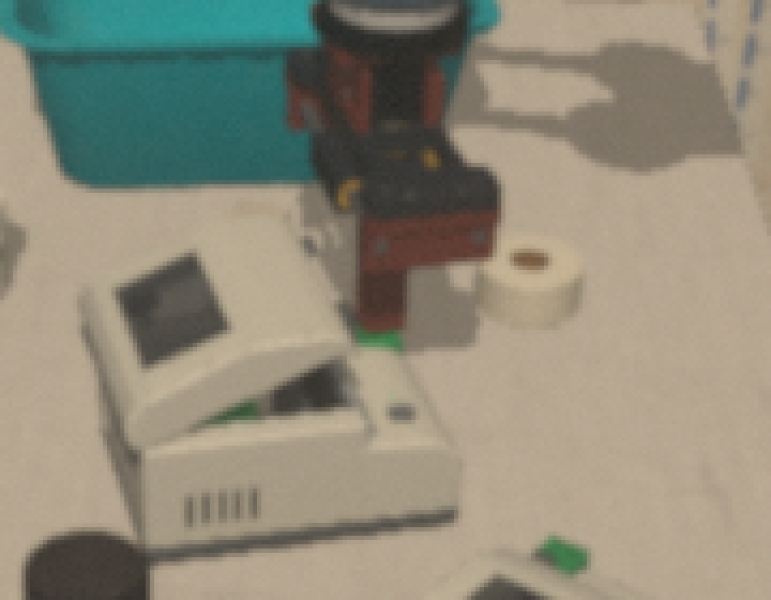

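The cover has sprung up: its front edge now stands open around crop (340,350), with the green guide inside at (240,410). Now I go up, then left to the cover's middle, and approach the lip.

Call:
apply_moves --pt "0 2 0 -15 0" --pt "0 2 0 -37 0" --pt "0 2 25 -37 0" --pt "0 2 50 -37 0" --pt "0 0 50 -37 0" --pt "0 -10 50 -37 0" --pt "0 -20 50 -37 0" --pt "0 -26 50 -37 0" --pt "0 -26 50 -37 0"

```text
time_s: 7.35
ee_pos: [0.5179, -0.0539, 0.0887]
tcp_rot: [0.382, -3.117, -0.0]
force: [-0.3, 1.0, 0.4]
opening: 0.006
finger_force: 0.0
```

```bash
python3 -c "
from h import *
o=bot.get_obs();print(o['time_s'],pp(o['ee_pos']).round(1),o['force'].round(2))"
```

```text
7.35 [-44.1   4.5  88.7] [-0.3   1.03  0.41]
```

Call:
apply_moves --pt "0 -8 0 0 0" --pt "0 -12.5 0 -11 0" --pt "0 -18 0 -21 0" --pt "0 -24 0 -31 0" --pt "0 -31.5 0 -40 0" --pt "0 -31.5 0 -40 0"

```text
time_s: 7.95
ee_pos: [0.5486, -0.0464, 0.1313]
tcp_rot: [-0.382, 3.117, -0.001]
force: [-1.4, -0.5, 1.4]
opening: 0.005
finger_force: 0.9
```

```bash
python3 - <<'E'
from h import *
o=bot.get_obs();print(o['time_s'],pp(o['ee_pos']).round(1),o['force'].round(2))
b=snap('side','s6.png');a=snap('top')
# lcd/dark blob
g=cv2.cvtColor(b['img'],cv2.COLOR_RGB2HSV)
for th in (.4,.6,.8,1.0):
    f=th-.069
    print(th,[np.round(proj(b,pw(80-116.3*np.cos(f),y,74+116.3*np.sin(f))),0) for y in(-62,62)])
m=cv2.inRange(g,(0,0,0),(180,90,75))[190:290,260:330];y,x=np.where(m);print(len(x),x.mean()+260,y.mean()+190,x.min()+260,y.min()+190)
E
```

```text
7.95 [-12.6   4.4 131.3] [-1.39 -0.48  1.41]
0.4 [array([320., 204.]), array([334., 233.])]
0.6 [array([316., 196.]), array([330., 224.])]
0.8 [array([309., 189.]), array([323., 217.])]
1.0 [array([302., 183.]), array([315., 211.])]
645 288.8015503875969 253.21550387596898 260 190
```

Call:
apply_moves --pt "0 -8 0 -8 0" --pt "0 -17 0 -15 0" --pt "0 -26 0 -22 0" --pt "0 -37 0 -28 0" --pt "0 -48 0 -32 0" --pt "0 -59 0 -35 0" --pt "0 -65 0 -36 0" --pt "0 -65 0 -36 0"

```text
time_s: 8.85
ee_pos: [0.6111, -0.0301, 0.1642]
tcp_rot: [0.383, -3.117, -0.001]
force: [-0.0, -0.4, -1.3]
opening: 0.0
finger_force: 0.0
```

```bash
python3 - <<'E'
from h import *
o=bot.get_obs();print(o['time_s'],pp(o['ee_pos']).round(1),o['force'].round(2))
a=snap('top','t7.png');b=snap('side','s7.png')
for z in(.1,.15,.2,.25,.3,.35,.4):
    print(z,[np.round(proj(b,onz(a,u,v,z)),0) for u,v in((350,110),(545,118),(350,62))],onz(a,350,110,z).round(3)[0])
c=np.hstack([cv2.resize(a['img'][100:260,280:440],(400,400),interpolation=3),cv2.resize(b['img'][100:280,190:370],(400,400),interpolation=3)])
cv2.imwrite('pics/c7.png',c[:,:,::-1])
E
```

```text
8.85 [ 52.1   5.  164.2] [-0.02 -0.36 -1.32]
0.1 [array([201., 218.]), array([233., 136.]), array([148., 216.])] 0.803
0.15 [array([208., 199.]), array([238., 123.]), array([156., 198.])] 0.782
0.2 [array([215., 180.]), array([243., 110.]), array([165., 178.])] 0.761
0.25 [array([223., 159.]), array([248.,  95.]), array([174., 157.])] 0.74
0.3 [array([231., 137.]), array([254.,  80.]), array([184., 135.])] 0.719
0.35 [array([240., 113.]), array([261.,  63.]), array([194., 112.])] 0.698
0.4 [array([250.,  88.]), array([267.,  44.]), array([206.,  87.])] 0.677
```

Call:
apply_moves --pt "0 -8 0 -1 0" --pt "0 -16 0 -1 0" --pt "0 -24 0 -1 0" --pt "0 -31 0 -1 0" --pt "0 -36 0 -1 0" --pt "0 -40 0 -1 0" --pt "0 -43 0 -1 0" --pt "0 -45 0 -1 0" --pt "0 -45 0 -1 0"

```text
time_s: 9.85
ee_pos: [0.6528, -0.0198, 0.1655]
tcp_rot: [0.381, -3.113, -0.0]
force: [-7.7, -1.4, 1.3]
opening: 0.008
finger_force: 4.0
```

```bash
python3 - <<'E'
from h import *
o=bot.get_obs();print(o['time_s'],pp(o['ee_pos']).round(1),o['force'].round(2),o['finger_force'])
a=snap('top','t8.png');b=snap('side','s8.png')
c=np.hstack([cv2.resize(a['img'][100:260,280:440],(400,400),interpolation=3),cv2.resize(b['img'][100:280,190:370],(400,400),interpolation=3)])
cv2.imwrite('pics/c8.png',c[:,:,::-1])
g=a['img'].astype(int);m=((g[...,1]-g[...,0]>25)&(g[...,1]-g[...,2]>15)).astype(np.uint8)
k,l,st,cc=cv2.connectedComponentsWithStats(m[180:260,300:390])
for i in range(1,k):
  if st[i,4]>4: print(st[i]+[300,180,0,0,0],cc[i]+[300,180])
E
```

```text
9.85 [ 95.    5.  165.5] [-7.75 -1.43  1.34] 3.984969458542764
```

The stop is reached, with 7.7 N at about the expected fully open position. I back off clear of the printer.

Call:
apply_moves --pt "0 20 0 0 0" --pt "0 60 10 0 0" --pt "0 105 30 0 0" --pt "0 150 70 0 0" --pt "0 170 110 0 0" --pt "0 170 120 0 0" --pt "0 170 120 0 0"

```text
time_s: 10.65
ee_pos: [0.4604, 0.0572, 0.167]
tcp_rot: [-0.387, 3.115, -0.0]
force: [0.2, -1.1, 0.8]
opening: 0.006
finger_force: 0.0
```

```bash
python3 - <<'E'
from h import *
o=bot.get_obs();print(o['time_s'],pp(o['ee_pos']).round(1),o['force'].round(2),o['finger_force'])
a=snap('top','t9.png');b=snap('side','s9.png')
c=np.hstack([cv2.resize(a['img'][160:280,290:410],(400,400),interpolation=3),cv2.resize(b['img'][150:280,240:370],(400,400),interpolation=3)])
cv2.imwrite('pics/c9.png',c[:,:,::-1])
for n,s in (('t',a),('s',b)):
  m=cv2.inRange(cv2.cvtColor(s['img'],cv2.COLOR_RGB2HSV),(45,100,30),(80,255,255))
  k,l,st,cc=cv2.connectedComponentsWithStats(m)
  for i in range(1,k):
    if 4<st[i,4]<900: print(n,st[i],cc[i].round(1), pp(onz(s,*cc[i],.088 if st[i,4]>0 else 0)).round(1))
E
```

```text
10.65 [-73.1 126.2 167. ] [ 0.24 -1.05  0.81] 0.0
t [529   0  16   2  22] [5.375e+02 3.000e-01] [ 401.  -602.4   88. ]
t [487  23   4   5   9] [488.2  25.4] [ 363.6 -460.5   88. ]
t [498  32  18   3  24] [505.7  33.5] [ 335.2 -497.1   88. ]
t [321 201   2   4   7] [321.6 202.3] [43.  38.5 88. ]
t [372 238   3   9  22] [372.8 242.6] [-71.4 -48.8  88. ]
t [285 277   9   9  49] [288.9 281.2] [-106.9  151.    88. ]
s [190  11  14  32 187] [196.   27.8] [  127.9 -1966.     88. ]
s [155  22  16  21 147] [162.7  32.2] [  287.  -1893.9    88. ]
s [238 211   4   8  23] [239.9 214.1] [143.6 -94.4  88. ]
s [332 222  11   8  65] [337.2 225.9] [-54.3  -0.4  88. ]
s [298 239  10   9  68] [302.6 243.2] [33.4 51.3 88. ]
s [378 277   8   6  26] [381.6 279.3] [-84.7 204.7  88. ]
```

View pics/c9.png

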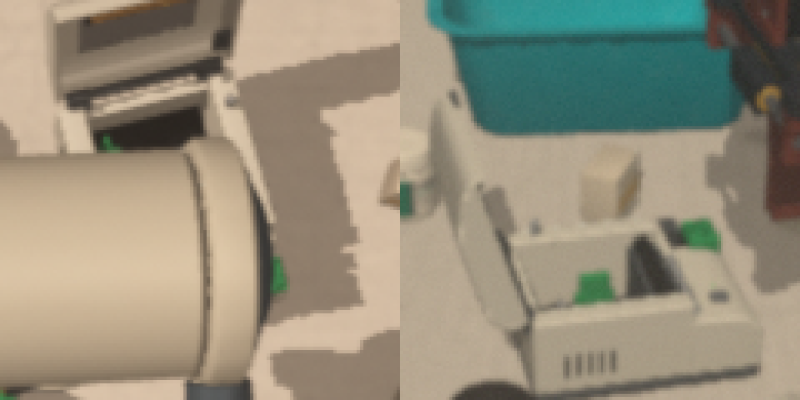

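The last picture shows the cover standing fully open, the guide's green thumb tab at crop (598,288), pixel (303,243), and the printer unmoved. The tab is at printer x ≈ 32, y ≈ 36. I move left of it and descend until the tip is at z ≈ 78.

Call:
apply_moves --pt "0 -45 -10 0 0" --pt "0 -90 -25 0 0" --pt "0 -105 -42 20 0" --pt "0 -105 -44 55 0" --pt "0 -105 -44 85 0" --pt "0 -105 -44 97 0" --pt "0 -105 -44 97 0" --pt "0 -105 -44 97 0"

```text
time_s: 11.55
ee_pos: [0.574, 0.0381, 0.0703]
tcp_rot: [-0.382, 3.117, -0.001]
force: [0.0, -0.2, 0.1]
opening: 0.001
finger_force: 0.0
```

```bash
cat > g.py <<'E'
from h import *
o=bot.get_obs();print(o['time_s'],pp(o['ee_pos']).round(1),o['force'].round(2),o['finger_force'])
b=snap('side')
m=cv2.inRange(cv2.cvtColor(b['img'],cv2.COLOR_RGB2HSV),(45,100,30),(80,255,255))[200:260,230:360]
k,l,st,cc=cv2.connectedComponentsWithStats(m)
for i in range(1,k):
    if st[i,4]>4: print(st[i]+[230,200,0,0,0],(cc[i]+[230,200]).round(1))
c=b['img'][180:280].astype(int)[:,280:330];red=(c[...,0]-c[...,1]>25)&(c[...,0]<150);y,x=np.where(red)
if len(x): r=y.max();print('finger',r+180,x[y>=r-3].min()+280,x[y>=r-3].max()+280)
print('expected tip near edge',np.round(proj(b,o['ee_pos']+[0,0,.008]),1))
for y in(36,-8):print(y,[np.round(proj(b,pw(32,y,z)),1) for z in(70,88)])
E
python3 g.py
```

```text
11.55 [32.5 80.2 70.3] [ 0.05 -0.24  0.14] 0.0
[238 211   4   8  26] [239.7 214.4]
[335 222   8   8  51] [338.2 225.9]
finger 256 301 311
expected tip near edge [306.1 254.8]
36 [array([301.7, 246.5]), array([301.7, 239.3])]
-8 [array([297.3, 235.6]), array([297.3, 228.5])]
```

Call:
apply_moves --pt "0 0 -8 2 0" --pt "0 0 -16 2 0" --pt "0 0 -22 2 0" --pt "0 0 -28 2 0" --pt "0 0 -34 2 0" --pt "0 0 -40 2 0" --pt "0 0 -46 2 0" --pt "0 0 -52 2 0" --pt "0 0 -58 2 0" --pt "0 0 -58 2 0"

```text
time_s: 12.6
ee_pos: [0.5872, -0.0186, 0.0671]
tcp_rot: [0.381, -3.118, 0.001]
force: [-1.0, -0.2, -0.6]
opening: 0.0
finger_force: 0.0
```

```bash
python3 g.py
```

```text
12.6 [31.7 22.  67.1] [-0.97 -0.25 -0.57] 0.0
[238 211   4   8  26] [239.7 214.4]
[332 222  11   8  65] [337.2 225.9]
[291 243  20   6  65] [300.3 245.6]
finger 242 296 305
expected tip near edge [300.4 240.9]
36 [array([301.7, 246.5]), array([301.7, 239.3])]
-8 [array([297.3, 235.6]), array([297.3, 228.5])]
```

Call:
apply_moves --pt "0 0 -3 0 0" --pt "0 0 -6 0 0" --pt "0 0 -9 0 0" --pt "0 0 -9 0 0"

```text
time_s: 13.05
ee_pos: [0.5892, -0.0268, 0.0669]
tcp_rot: [0.382, -3.118, 0.0]
force: [0.2, -0.2, 0.7]
opening: 0.002
finger_force: 0.0
```

```bash
python3 g.py
```

```text
13.05 [31.6 13.6 66.9] [ 0.16 -0.19  0.72] 0.049231223529204726
[238 211   4   8  26] [239.7 214.3]
[332 222  11   8  65] [337.2 225.9]
[290 241  20   8 107] [299.3 244.7]
finger 239 296 304
expected tip near edge [299.6 238.9]
36 [array([301.7, 246.5]), array([301.7, 239.3])]
-8 [array([297.3, 235.6]), array([297.3, 228.5])]
```

Call:
apply_moves --pt "0 0 -3 0 0" --pt "0 0 -6 0 0" --pt "0 0 -8 0 0" --pt "0 0 -8 0 0"

```text
time_s: 13.5
ee_pos: [0.5913, -0.0346, 0.0671]
tcp_rot: [-0.382, 3.118, -0.0]
force: [0.0, 0.2, 0.1]
opening: 0.006
finger_force: 0.1
```

```bash
python3 g.py
```

```text
13.5 [31.8  5.5 67.1] [0.02 0.22 0.12] 0.08427263936027884
[238 211   4   8  26] [239.8 214.3]
[332 222  11   8  65] [337.2 225.9]
[290 239  19  10 145] [298.8 243.6]
finger 237 294 303
expected tip near edge [298.7 236.9]
36 [array([301.7, 246.5]), array([301.7, 239.3])]
-8 [array([297.3, 235.6]), array([297.3, 228.5])]
```

Call:
apply_moves --pt "0 0 -2 0 0" --pt "0 0 -4 0 0" --pt "0 0 -4 0 0"

```text
time_s: 13.85
ee_pos: [0.5921, -0.0379, 0.0672]
tcp_rot: [-0.383, 3.118, 0.001]
force: [-1.4, 2.3, 0.2]
opening: 0.004
finger_force: 1.1
```

```bash
python3 g.py | head -4
```

```text
13.85 [31.8  2.1 67.2] [-1.45  2.35  0.16] 1.1184122040867805
[238 211   4   8  26] [239.8 214.3]
[332 222  11   8  65] [337.2 225.9]
[289 238  20  11 166] [298.4 243.3]
```

Force is rising, so the stop is near. I press a little more to confirm it.

Call:
apply_moves --pt "0 0 -1 0 0" --pt "0 0 -2 0 0" --pt "0 0 -2 0 0"

```text
time_s: 14.2
ee_pos: [0.5922, -0.0381, 0.0672]
tcp_rot: [0.385, -3.117, -0.005]
force: [-2.0, 7.0, 1.5]
opening: 0.006
finger_force: 4.0
```

```bash
python3 g.py | head -4
```

```text
14.2 [31.8  1.8 67.2] [-2.05  7.01  1.52] 4.001748114824295
[238 211   5   8  28] [239.9 214.3]
[332 222  11   8  66] [337.1 225.8]
[289 238  20  11 169] [298.5 243.3]
```

The stop is firm: 7 N with no further travel. I back off, go up and clear.

Call:
apply_moves --pt "0 0 10 0 0" --pt "0 0 20 0 0" --pt "0 0 20 -35 0" --pt "0 0 20 -80 0" --pt "0 30 30 -105 0" --pt "0 75 60 -105 0" --pt "0 110 100 -105 0" --pt "0 140 140 -105 0" --pt "0 150 170 -105 0" --pt "0 150 170 -105 0" --pt "0 150 170 -105 0"

```text
time_s: 15.35
ee_pos: [0.406, 0.089, 0.1726]
tcp_rot: [-0.385, 3.116, -0.002]
force: [-0.2, -0.3, 0.4]
opening: -0.0
finger_force: 0.0
```

```bash
python3 - <<'E'
import runpy; g=runpy.run_path('g.py')
from h import *
b=snap('side');old=cv2.imread('pics/s9.png')[:,:,::-1]
d=np.abs(b['img'].astype(int)-old).max(2)[150:290,225:350]>45
k,l,st,cc=cv2.connectedComponentsWithStats(d.astype(np.uint8))
for i in range(1,k):
    if st[i,4]>5: print('changed',st[i]+[225,150,0,0,0])
m=lambda z:[np.round(proj(b,pw(32+dx,-8,z)),1) for dx in(-11,11)]
print(m(88),m(70))
E
```

```text
15.35 [-118.1  170.3  172.6] [-0.21 -0.28  0.45] 0.0
[238 211   4   8  22] [239.7 214.8]
[332 222  11   8  66] [337.1 225.8]
[289 229  20  20 263] [298.4 239.9]
expected tip near edge [396.4 225.8]
36 [array([301.7, 246.5]), array([301.7, 239.3])]
-8 [array([297.3, 235.6]), array([297.3, 228.5])]
changed [339 150  11  15 118]
changed [348 165   2  11  20]
changed [340 190  10  22 132]
changed [345 213   5  13  38]
changed [288 228  18  21 219]
changed [324 232   7  13  26]
changed [308 238   2   5   7]
[array([302.3, 227.9]), array([292.2, 229. ])] [array([302.3, 235. ]), array([292.3, 236.2])]
```

The guide's top is at row 229, and the prediction at full travel is 228.5. The cover and printer look unchanged. Handing in.

```bash
python3 -c "
from rig import bot
print(bot.job_done())"
```

```text
the job is handed in; nothing more can be done
None
```

The job is handed in at about 15 s of the 51 s allowed: tab pressed, cover pushed to its open stop, and roll guide pushed to its end stop. The final side view shows the printer and cover unmoved since the cover was opened; I didn't separately check the roll, vial or box at the end.

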